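# Open the tea caddy with the tea ball still resting on its lid

### The arm

A 7-joint arm with a two-finger parallel gripper is mounted at the origin on a cart in front of the work surface, level with it; the furniture and walls round the work are solid. World frame = base frame: x ahead of the robot, y to its left, z up, the work surface at z = 0. Lengths are in m, angles in rad, forces in N, time in s.
With the tool pointing down it reaches from about 0.425 to 0.925 m from the base axis. Payload 6.8 kg.
Tool frame: the origin (TCP) lies where the fingers leave the gripper's body, on its centre line; the fingertips stand 73 mm ahead of it and the grasp point (between the pads) lies 54 mm ahead of it; z points along the fingers, y is the line along which they close (so a half turn about z gives the same grasp; the last joint's range is limited). The gripper opens to 85 mm and grips with 20 to 120 N. Pads are 22 mm wide; open, the fingers measure 114 mm over their backs; the gripper's body (76 mm by 85 mm) begins 54 mm behind the grasp point. The pads swing forward as they close: fully open they stand 13 mm farther back than shut.
Start: joints at [1.192, 0.477, 0.022, 1.555, -0.011, 1.109, -0.083], TCP at [0.181, -0.65, 0.304] pointing down, gripper open.
Joint ranges: [-2.96, 2.96], [-0.34, 2.1], [-1.41, 1.46], [0.24, 2.44], [-1.37, 4.51], [0.17, 1.92], [-2.96, 2.96]. Speed limits (rad/s): [2.39, 2.39, 3.14, 3.14, 3.14, 3.14, 3.14].

### API

Orientations are given as a rotation vector (axis times angle).
In Python, from bench import r, grab_frame, camera_info gives the robot as it stands.
- The arm moves only by the tool drive_effector, called as name([rows], argument=value, ...), one row to a line, values as JSON. Schema: {"type":"object","properties":{"segments":{"type":"object","properties":{"dx":{"type":"array","items":{"type":"number"},"minItems":1,"maxItems":5},"dy":{"type":"array","items":{"type":"number"},"minItems":1,"maxItems":5},"dz":{"type":"array","items":{"type":"number"},"minItems":1,"maxItems":5},"drx":{"type":"array","items":{"type":"number"},"minItems":1,"maxItems":5},"dry":{"type":"array","items":{"type":"number"},"minItems":1,"maxItems":5},"drz":{"type":"array","items":{"type":"number"},"minItems":1,"maxItems":5}},"additionalProperties":false,"required":["dx","dy","dz","drx","dry","drz"]},"finger_gap":{"type":"number"},"force":{"type":"number"},"only":{"type":"string"},"quiet":{"type":"boolean"},"lines":{"type":"string"}},"required":["segments"],"additionalProperties":false}. segments is an object with one list for each field, all of the same length, 1 to 5, a row being the entries at one place: dx, dy, dz (the shift in units of 20 mm), drx, dry, drz (a rotation vector in rad); each row is the pose to reach, as a shift and turn from the pose commanded when the call began, along the tool's axes at that moment; what a row does not reach only later rows make up. A row lasts 1/10 s, in which the tool goes at most 0.05 m and 0.15 rad, less where a joint would pass 70% of its speed; a pose out of reach is approached as far as the arm can. finger_gap is the finger opening in m, set as the call begins (left out keeps the last). The fingers move at their own pace and stop on an object; force is the grip in N (left out, the last holds). Time passes only in rows, so rows that do not move let the fingers close. The tool returns the time, the measured TCP pose, the force, the opening and the grip force at its end. only (a regular expression) keeps the lines of the reply that match it, lines (a string "A,B") keeps lines A to B, and quiet returns only ok. Input that does not fit is refused with a message, and nothing moves.
- r.get_obs(): the state, without advancing time (a new reading comes with each control period).
- grab_frame(name): name is "scene" or "top"; returns (picture, depth): 384x512x3 uint8, blue, green, red; 384x512 float32, m along the optical axis (not along the pixel's ray), 0 where there is no reading.
- camera_info(name): a dict with "camera_matrix" (3x3 intrinsics, pixels), "k1" (the pictures are not rectified: a ray, as slopes to the right and down, at radius r is drawn at 1 + k1 r^2 times it, then the intrinsics apply), "R" (3x3) and "t" (3): a world point X has camera coordinates R X + t. Camera axes: x right, y down, z forward; pixel columns grow to the right and rows downward; lengths in m; the calibration is good to about 2 mm. A picture is of the moment at which its call begins. camera_info takes no time and is no camera call.
- r.hand_in(): hands the job in; it is judged then, once.
The state is a dict: "clock": time; "joints": joint angles; "qvel": joint speeds; "tau": joint torques, N m; "tcp_pos": TCP position; "orientation": TCP orientation; "contact_force": force on the tool from outside, world axes, zero at the start; "moment": the same for the moment, N m; "grip_width": finger opening in m; "gripper_force": force on a finger pad.
Only numpy, scipy, OpenCV 4.12 (cv2) and the standard library are available. Lean on these libraries where they do the work, as an engineer would, in place of code of your own. Each camera call takes 0.05 s, during which the arm holds its last target. There are 200 camera calls.

### The job

We want to spoon out some tea. First slide the square tea caddy along its tray until it stands home in the tray's far left corner, flat against both rails, so that it cannot slip away; there, turn its lid a quarter turn anticlockwise (seen from above) to unlock it, and lift it off, keeping it level all the time so that the loose tea ball stays in the middle of its dished top. Finish still holding the lid, level and still, at least 5 cm higher than the caddy's top and over the middle of the tray's empty right half, where the ball can drip and the caddy's mouth is free; the caddy stays standing in its corner, and the things round the tray stay where they are.

Things in the scene. Friction and masses are not known exactly. Their poses are not given: they have to be found in the camera images.
- tray: Flat wooden tray fixed on the worktop, 260 (its x) by 360 (its y), floor 6 thick, rails 8 thick and 20 high (from the worktop) on all four edges, a dark loop handle outside each short end. Origin: centre of its underside. x points away from the robot, y to its left, within 0.2 rad; far left corner: +x +y. Rails' inner faces: x = +-122, y = +-172.
- caddy: White square tea caddy, 140 x 140 x 60, upright edges rounded, about 0.6 kg, loose on the tray on four 2 high glides (friction about 0.4: it slides at 2.5 to 5 N), turned up to 0.2 rad from the tray. Origin: centre of its underside; x, y square to its sides, z up. Home in the corner: origin at x = 52, y = 102 in the tray's frame, axes parallel to the tray's.
- mouth (a point): Centre of the caddy's round mouth (82 across), 60 above its underside, axes as the caddy's. Its 5 thick flange has a notch on the +y and on the -y side; the lid's lugs pass only there. The lid turns easily: 0 = locked as at the start (within 0.06 rad), free to lift from about 1.35 rad anticlockwise seen from above, stops at about 1.7 and -0.12 rad.
- lid: Round steel bayonet lid, 111 across, rim 10 high, with dished top and bridge handle, 0.22 kg, loose. Origin: centre of its plate's underside, which rests on the caddy's top. Handle spans its y axis; parallel to the caddy's axes when locked. A 76 wide skirt reaches 12 down into the mouth with 3 play, lugs on its +x and -x sides: clear after 15 of lift. If lifted locked, it takes the caddy along.
- lid_grip (a point): Middle of the lid's wooden grip bar, 70 above the lid's origin: bar 12 wide, 14 tall, 56 long along the lid's y axis; thin steel arms run from its ends down and out to the rim, 50 from the centre. Grip it from above, fingers closing along the lid's x axis. Free height from the bar's centre down to the top of the ball: 31.
- dish (a point): Centre of the tea ball when it rests in the middle of the lid's dish, 21 above the lid's origin; axes as the lid's. The dish is flat to 9 from its centre, then rises 6 in 38 like a shallow cone.
- tea_ball: Round steel tea ball, 36 across, 45 g, loose, rolls easily, resting about in the middle of the lid's dish under the handle. Origin: its centre; its axes turn as it rolls.
- cream_mug: Cream mug, 83 across without the handle, 86 high, loose, to the right of the tray. Origin: underside, middle of the footprint with handle. To be left alone.
- dip_mug: Mug with green upper and cream lower half, 78 across without the handle, 97 high, loose, to the right of the tray. Origin: underside, middle of the footprint with handle. To be left alone.
- teaspoon: Steel teaspoon, 130 long, lying to the right in front of the tray. Origin: centre of its underside. To be left alone.
- honey_jar: Honey jar with a black lid, 63 across, 94 high, loose, to the left of the tray. Origin: centre of its underside. To be left alone.
- lemon: Lemon, 77 long, 51 across, lying to the left of the tray. Origin: centre of its underside. To be left alone.
There are look-alikes about, which are no part of the job. What is shaped like the lid but yellow is not meant.

How it is judged:
By the outcome, as a careful person would: the job done as asked, in the order asked, and still so for the second after the job is handed in, while the arm keeps its last pose, push and grip.
It also fails if it takes over 70 s, if anything falls off the work surface, if the arm or the gripper's body presses on something with over 40 N, if the wrist force passes 120 N, or if a joint passes its speed limit or range.

## Working session

There is one attempt and no reset: what is moved stays moved. The work goes in short steps, Python scripts to look and compute and a tool call to move; the robot and the scene stay as the last step left them, time stands still between calls to the robot, and variables do not carry over. Pictures are saved under pics/ and viewed, at most 10 in all, crops included, and the job is handed in when it is done.

```bash
ls; mkdir -p pics; python3 - <<'E'
from bench import r, grab_frame, camera_info
import cv2,numpy as np
for n in ("scene","top"):
    p,d=grab_frame(n); cv2.imwrite(f"pics/{n}0.png",p); np.save(f"{n}0.npy",d)
    print(n,camera_info(n),(d>0).mean())
o=r.get_obs(); print(o)
E
```

```text
pics
scene {'camera_matrix': array([[348.70433827,   0.        , 261.2591933 ],
       [  0.        , 348.70433827, 191.5089877 ],
       [  0.        ,   0.        ,   1.        ]]), 'k1': -0.07518699578025488, 'R': array([[-0.61924511, -0.78507826, -0.01369773],
       [-0.59707643,  0.48214123, -0.64112368],
       [ 0.5099365 , -0.38883411, -0.76731532]]), 't': array([0.36339052, 0.32563225, 1.00814142])} 0.9957987467447916
top {'camera_matrix': array([[409.28812274,   0.        , 252.32414017],
       [  0.        , 409.28812274, 192.22085313],
       [  0.        ,   0.        ,   1.        ]]), 'k1': -0.0383310266410001, 'R': array([[-0.02909986, -0.99941   , -0.01824435],
       [-0.98087456,  0.03206481, -0.19198165],
       [ 0.19245338,  0.01230877, -0.98122892]]), 't': array([0.0979946 , 0.52344109, 1.2559434 ])} 0.9518178304036459
{'clock': 0.1, 'joints': array([ 1.1919152 ,  0.47772194,  0.02237217,  1.55636797, -0.01147612,
        1.1092867 , -0.08308559]), 'qvel': array([-6.38208197e-04, -3.64871395e-03,  4.04954833e-04, -2.65728796e-03,
       -1.23391559e-03,  5.10148879e-05,  3.22535911e-04]), 'tau': array([ 6.12941949e-03, -5.97755241e+01,  1.61420245e+00, -2.81953990e+01,
        1.28472573e-02,  4.94390362e-03,  3.12219140e-05]), 'tcp_pos': array([ 0.18041517, -0.65000836,  0.3030139 ]), 'orientation': array([-3.11124161e+00, -4.23855221e-01,  5.91072242e-04]), 'contact_force': array([ 0.89638157,  0.26552342, -0.35746255]), 'moment': array([ 0.01342435, -0.02854261,  0.0378875 ]), 'gripper_force': 0.0, 'grip_width': 0.08556803107840225}
```

View pics/top0.png

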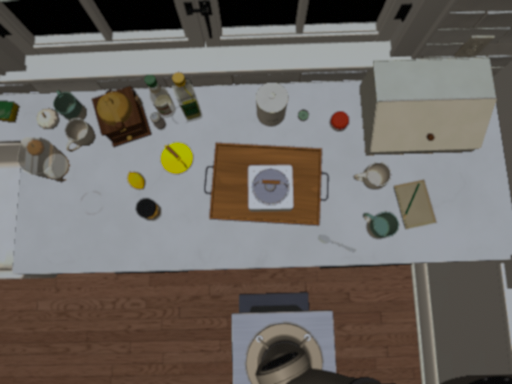

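View pics/scene0.png

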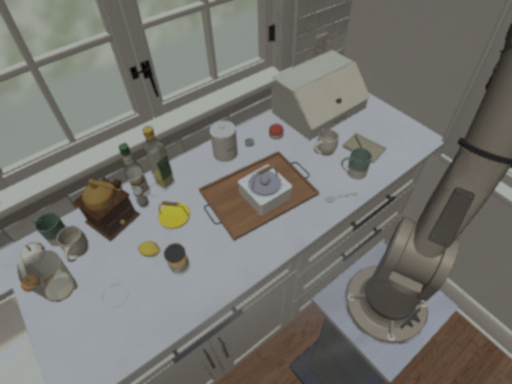

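Top view: tray at about (267,184), white caddy at (270,187), with the grey lid and brown grip bar at (268,184). Look-alikes for the lid are the yellow lid at (177,157) and the brown pot top at (117,103). The grey round canister at (271,103) is also close in shape. In the scene view the lid is at (265,183) and the yellow one at (174,213). I choose the steel lid on the white caddy in the tray and check it in a crop.

```bash
cat > h.py <<'E'
import cv2,numpy as np
from bench import r, grab_frame, camera_info
def rays(n,px):
    c=camera_info(n);K=c["camera_matrix"];px=np.atleast_2d(px).astype(float)
    s=cv2.undistortPoints(px[:,None],K,np.array([c["k1"],0,0,0.]))[:,0]
    R=np.array(c["R"]);t=np.array(c["t"])
    return -R.T@t,(np.c_[s,np.ones(len(s))]@R)
def plane(n,px,z):
    o,d=rays(n,px); return o+d*((z-o[2])/d[:,2])[:,None]
def pt(n,px,dep):
    o,d=rays(n,px); return o+d*np.atleast_1d(dep)[:,None]
def tri(p1,p2):
    o1,d1=rays("top",p1);o2,d2=rays("scene",p2)
    d1=d1[0]/np.linalg.norm(d1);d2=d2[0]/np.linalg.norm(d2)
    A=np.c_[d1,-d2];s=np.linalg.lstsq(A,o2-o1,rcond=None)[0]
    a=o1+s[0]*d1;b=o2+s[1]*d2;return (a+b)/2,np.linalg.norm(a-b)
def proj(n,X):
    c=camera_info(n)
    return cv2.projectPoints(np.atleast_2d(X).astype(float),np.array(c["R"]),np.array(c["t"]),c["camera_matrix"],np.array([c["k1"],0,0,0.]))[0][:,0]
E
python3 - <<'E'
from h import *
a=cv2.imread("pics/top0.png")[130:240,195:340]; b=cv2.imread("pics/scene0.png")[145:240,190:330]
a=cv2.resize(a,None,fx=4,fy=4,interpolation=2);b=cv2.resize(b,(580,394),interpolation=2)
a=cv2.resize(a,(400,303));
b=cv2.resize(b,(400,272))
cv2.imwrite("pics/crop0.png",np.vstack([cv2.resize(a,(395,300)),cv2.resize(b,(395,268))]))
p=cv2.imread("pics/top0.png");hsv=cv2.cvtColor(p,cv2.COLOR_BGR2HSV)
for q in [(220,200),(315,160),(252,170),(290,204),(268,183),(258,183),(268,195),(240,240)]: print(q,hsv[q[1],q[0]])
p=cv2.imread("pics/scene0.png");hs=cv2.cvtColor(p,cv2.COLOR_BGR2HSV)
for q in [(230,210),(246,185),(265,169),(270,203),(255,200)]: print(q,hs[q[1],q[0]])
d=np.load("top0.npy")
for q in [(252,170),(290,204),(268,183),(220,200),(240,240),(258,183),(268,195)]: print(q,pt("top",q,d[q[1],q[0]])[0].round(4))
E
```

```text
(220, 200) [ 15 168 103]
(315, 160) [ 15 168 105]
(252, 170) [108  17 180]
(290, 204) [109  19 185]
(268, 183) [ 8 68 97]
(258, 183) [117  24 115]
(268, 195) [115  36 129]
(240, 240) [108  16 162]
(230, 210) [ 14 107 105]
(246, 185) [100   9 172]
(265, 169) [ 14 106 111]
(270, 203) [ 17  22 105]
(255, 200) [ 70   5 146]
(252, 170) [0.5963 0.0806 0.0635]
(290, 204) [ 0.4819 -0.0354  0.066 ]
(268, 183) [0.5345 0.0332 0.1442]
(220, 200) [0.5124 0.1898 0.0066]
(240, 240) [ 0.3795  0.1272 -0.0023]
(258, 183) [0.5395 0.0629 0.1256]
(268, 195) [0.5121 0.0326 0.0701]
```

View pics/crop0.png

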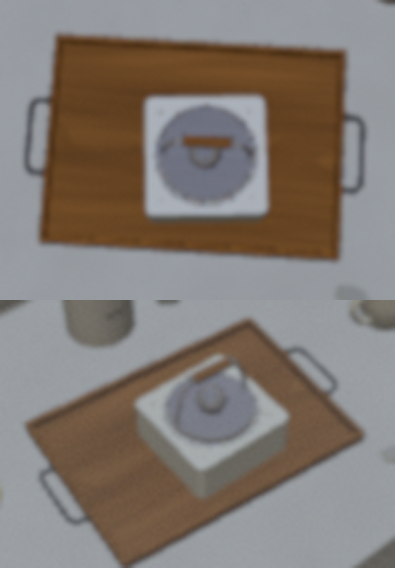

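The crop shows the steel lid with its wooden bar and ball on the white caddy. This is the right one: bar at about (271,182) in top and (266,169) in scene. Next I measure it.

```bash
cat >> h.py <<'E'
def big(m):
    cs,_=cv2.findContours(m,cv2.RETR_EXTERNAL,cv2.CHAIN_APPROX_NONE);return max(cs,key=cv2.contourArea)
def masks(n,p,fx=None):
    h=cv2.cvtColor(p,cv2.COLOR_BGR2HSV)
    br=cv2.inRange(h,(5,80,60),(22,255,200))
    x0,y0,x1,y1=(205,138,330,230) if n=="top" else (195,148,325,240)
    roi=np.zeros_like(br);roi[y0:y1,x0:x1]=255
    return h,br&roi
def rect(P):
    (c,s,a)=cv2.minAreaRect((P[:,:2]*1000).astype(np.float32))
    a=(a+45)%90-45
    return np.array(c).round(1),np.array(s).round(1),np.deg2rad(a).round(4)
def measure(p,zt=0.068,verb=True):
    h,br=masks("top",p); ct=big(br); tr=rect(plane("top",ct[:,0],0.02))
    fill=np.zeros_like(br);cv2.drawContours(fill,[ct],-1,255,-1)
    nb=cv2.morphologyEx(fill&~cv2.inRange(h,(8,120,50),(22,255,200)),cv2.MORPH_OPEN,np.ones((5,5)))
    wh=cv2.inRange(h,(90,0,150),(125,40,255))&fill
    cc=big(wh); ca=rect(plane("top",cc[:,0],zt))
    # bar: brown blob inside caddy
    cf=np.zeros_like(br);cv2.drawContours(cf,[cc],-1,255,-1);cf=cv2.erode(cf,np.ones((5,5)))
    bm=cv2.inRange(h,(3,50,50),(22,255,200))&cf; b=big(bm)
    M=cv2.moments(bm,True);bc=(M["m10"]/M["m00"],M["m01"]/M["m00"])
    return tr,ca,bc,rect(plane("top",b[:,0],0.145)),plane("top",bc,0.145)[0]
E
python3 - <<'E'
from h import *
p=cv2.imread("pics/top0.png")
tr,ca,bc,br,bp=measure(p);print("tray",tr,"\ncaddy",ca,"\nbar",bc,br,bp)
for z in (.06,.064,.068): print(z,measure(p,z)[1])
s=cv2.imread("pics/scene0.png");h=cv2.cvtColor(s,cv2.COLOR_BGR2HSV)
bm=np.zeros(h.shape[:2],np.uint8);bm[160:180,252:282]=cv2.inRange(h,(5,60,50),(22,255,200))[160:180,252:282]
n,l,st,ce=cv2.connectedComponentsWithStats(bm);print(st,ce)
for i in range(1,n):
    if st[i,4]>15: print(ce[i],tri(bc,ce[i]))
print(proj("scene",[bp[0],bp[1],.145]))
# caddy top corners, two views: predicted scene px
c,w,a=ca;U=np.array([[np.cos(a),-np.sin(a)],[np.sin(a),np.cos(a)]])
for k in [(1,1),(1,-1),(-1,-1),(-1,1)]:
    X=np.r_[(c+U@(np.array(k)*70))/1000,.068];print(k,X.round(4),proj("scene",X).round(1),proj("top",X).round(1))
d=np.load("top0.npy");g=h
E
```

```text
tray (array([562.5,  36.5]), array([357.5, 255.8]), np.float64(-0.0913)) 
caddy (array([538.7,  23.9]), array([136. , 135.7]), np.float64(-0.032)) 
bar (270.69117647058823, 181.55882352941177) (array([537.1,  25.7]), array([50.6, 12.2]), np.float64(-0.0331)) [0.53842648 0.02504988 0.145     ]
0.06 (array([540.3,  23.6]), array([136.9, 136.5]), np.float64(-0.032))
0.064 (array([539.5,  23.8]), array([136.5, 136.1]), np.float64(-0.032))
0.068 (array([538.7,  23.9]), array([136. , 135.7]), np.float64(-0.032))
[[     0      0    512    384 196350]
 [   252    160     30     14    258]] [[255.4841864  191.53486122]
 [267.53488372 164.96899225]]
[267.53488372 164.96899225] (array([0.52935838, 0.02250796, 0.16876587]), np.float64(0.010032266103821762))
[[263.75583048 168.48341423]]
(1, 1) [0.6109 0.0916 0.068 ] [[236.4 180.6]] [[248.4 165.3]]
(1, -1) [ 0.6064 -0.0483  0.068 ] [[268.  163.5]] [[292.2 165.3]]
(-1, -1) [ 0.4665 -0.0438  0.068 ] [[292.3 186.4]] [[293.  208.7]]
(-1, 1) [0.471  0.0961 0.068 ] [[259.9 205.7]] [[248.2 208.7]]
```

```bash
cat >> h.py <<'E'
from scipy.spatial.transform import Rotation as Ro
C=np.array([.5625,.0365]);TY=-0.0913
tx=np.array([np.cos(TY),np.sin(TY)]);ty=np.array([-np.sin(TY),np.cos(TY)])
def go(pos,yaw,tilt=0.):
    "yaw: world heading of tool y, tool pointing down, tilt about tool y"
    y=np.array([np.cos(yaw),np.sin(yaw),0]);z=np.array([0,0,-1.]);x=np.cross(y,z)
    T=Ro.from_matrix(np.c_[x,y,z])*Ro.from_rotvec([0,tilt,0])
    o=r.get_obs();S=Ro.from_rotvec(o["orientation"])
    d=S.inv().apply(np.array(pos)-o["tcp_pos"]);w=(S.inv()*T).as_rotvec()
    print("delta",d.round(4),"rot",w.round(4))
def st():
    o=r.get_obs();m=Ro.from_rotvec(o["orientation"]).as_matrix()
    print("t",o["clock"],"tcp",o["tcp_pos"].round(4),"yaw_y",np.arctan2(m[1,1],m[0,1]).round(4),"z",m[:,2].round(3),"F",o["contact_force"].round(1),"M",o["moment"].round(2),"w",o["grip_width"].round(4),"j",o["joints"].round(2))
E
python3 - <<'E'
from h import *
print(tri((270.7,181.6),(265,170)))
st()
go([.46,-.3,.28],TY-np.pi/2); go([.446,.032,.2],TY-np.pi/2)
E
```

```text
(array([0.53816546, 0.02310147, 0.13725558]), np.float64(0.004928392347361609))Traceback (most recent call last):
  File "<stdin>", line 3, in <module>
  File "h.py", line 55, in st
    print("t",o["clock"],"tcp",o["tcp_pos"].round(4),"yaw_y",np.arctan2(m[1,1],m[0,1]).round(4),"z",m[:,2].round(3),"F",o["contact_force"].round(1),"M",o["moment"].round(2),"w",o["grip_width"].round(4),"j",o["joints"].round(2))
                                                                                                                                                                                 ^^^^^^^^^^^^^^^^^^^^^
AttributeError: 'float' object has no attribute 'round'
```

Triangulated bar centre is z = 0.137, against 0.138 expected from the text.

```bash
sed -i 's/o\["grip_width"\].round(4)/round(o["grip_width"],4)/' h.py
python3 - <<'E'
from h import *
st()
go([.46,-.3,.28],TY-np.pi/2); go([.446,.032,.2],TY-np.pi/2)
E
```

```text
t 0.1 tcp [ 0.1804 -0.65    0.303 ] yaw_y -1.3 z [-0.001  0.002 -1.   ] F [ 0.9  0.3 -0.4] M [ 0.01 -0.03  0.04] w 0.0856 j [ 1.19  0.48  0.02  1.56 -0.01  1.11 -0.08]
delta [ 0.363  -0.2624  0.0234] rot [-0.0016  0.0005  0.3621]
delta [ 0.4384 -0.5859  0.1039] rot [-0.0016  0.0005  0.3621]
```

The manual's scale: shifts go in units of 20 mm. Converting my numbers, 0.2 m is 10, 0.16 m is 8.

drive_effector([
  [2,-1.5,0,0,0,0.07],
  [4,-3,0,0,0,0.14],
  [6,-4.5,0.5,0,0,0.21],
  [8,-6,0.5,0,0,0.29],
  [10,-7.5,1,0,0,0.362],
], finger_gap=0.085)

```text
refused: segments: the value is not of type 'object' (schema: type "object"). Nothing was moved.
```

Nothing moved. I misread the format; it is an object with one list for each field. Resending.

drive_effector(segments={"dx":[2,4,6,8,10],"dy":[-1.5,-3,-4.5,-6,-7.5],"dz":[0,0,0.5,0.5,1],"drx":[0,0,0,0,0],"dry":[0,0,0,0,0],"drz":[0.07,0.14,0.21,0.29,0.362]}, finger_gap=0.085)

```text
clock: 0.6
tcp_pos: [0.3332, -0.4524, 0.2847]
orientation: [3.137, -0.148, 0.002]
contact_force: [1.4, -0.5, 0.2]
grip_width: 0.0849
gripper_force: 0.0
```

```bash
python3 - <<'E'
from h import *
st()
go([.46,-.3,.28],TY-np.pi/2); go([.446,.032,.2],TY-np.pi/2)
E
```

```text
t 0.6 tcp [ 0.3332 -0.4524  0.2847] yaw_y -1.6653 z [ 0.001 -0.001 -1.   ] F [ 1.4 -0.5  0.2] M [-0.02 -0.04 -0.02] w 0.0849 j [ 0.82  0.31  0.01  1.85 -0.    0.98 -0.84]
delta [ 0.1119 -0.1637  0.0047] rot [ 0.0009 -0.0011 -0.0032]
delta [ 0.0665 -0.4929  0.0844] rot [ 0.0009 -0.0011 -0.0032]
```

drive_effector(segments={"dx":[0.75,1.5,2.25,3,3.5],"dy":[-2.25,-4.5,-6.75,-9,-11.25],"dz":[0,0,0,0,0],"drx":[0,0,0,0,0],"dry":[0,0,0,0,0],"drz":[0,0,0,0,0]})

```text
clock: 1.1
tcp_pos: [0.4229, -0.2342, 0.2842]
orientation: [3.138, -0.142, 0.0]
contact_force: [1.0, -0.1, 0.5]
grip_width: 0.0851
gripper_force: 0.0
```

drive_effector(segments={"dx":[0,0,0,0,0],"dy":[-2.25,-4.5,-6.75,-9,-11.25],"dz":[0.5,1,1.5,2.5,3],"drx":[0,0,0,0,0],"dry":[0,0,0,0,0],"drz":[0,0,0,0,0]})

```text
clock: 1.6
tcp_pos: [0.4418, -0.0105, 0.2231]
orientation: [3.138, -0.144, -0.002]
contact_force: [0.2, -0.1, -0.1]
grip_width: 0.0851
gripper_force: 0.0
```

```bash
python3 - <<'E'
from h import *
st(); go([.446,.032,.108],TY-np.pi/2)
E
```

```text
t 1.6 tcp [ 0.4418 -0.0105  0.2231] yaw_y -1.6623 z [-0.001 -0.    -1.   ] F [ 0.2 -0.1 -0.1] M [-0.05 -0.03  0.01] w 0.0851 j [ 0.15  0.22 -0.3   2.15  0.09  0.78 -1.87]
delta [ 0.0005 -0.0428  0.1151] rot [ 0.0002  0.0014 -0.0002]
```

To row units: 0.115 m is 5.75, 0.09 m is 4.5.

drive_effector(segments={"dx":[0,0,0,0,0],"dy":[-1,-2.15,-2.15,-2.15,-2.15],"dz":[1.5,3,4.5,5.75,5.75],"drx":[0,0,0,0,0],"dry":[0,0,0,0,0],"drz":[0,0,0,0,0]})

```text
clock: 2.1
tcp_pos: [0.4445, 0.0306, 0.1067]
orientation: [3.137, -0.142, -0.01]
contact_force: [-1.3, -0.3, 0.4]
grip_width: 0.0851
gripper_force: 0.0
```

```bash
python3 - <<'E'
from h import *
st()
p,d=grab_frame("top");cv2.imwrite("pics/top1.png",p)
p,d=grab_frame("scene");cv2.imwrite("pics/scene1.png",p)
a=cv2.resize(p[130:260,180:340],None,fx=4,fy=4,interpolation=2);cv2.imwrite("pics/c1.png",a)
E
```

```text
t 2.1 tcp [0.4445 0.0306 0.1067] yaw_y -1.6611 z [-0.006 -0.001 -1.   ] F [-1.3 -0.3  0.4] M [ 0.01  0.03 -0.04] w 0.0851 j [ 0.01  0.44 -0.26  2.22  0.23  0.51 -2.09]
```

View pics/c1.png

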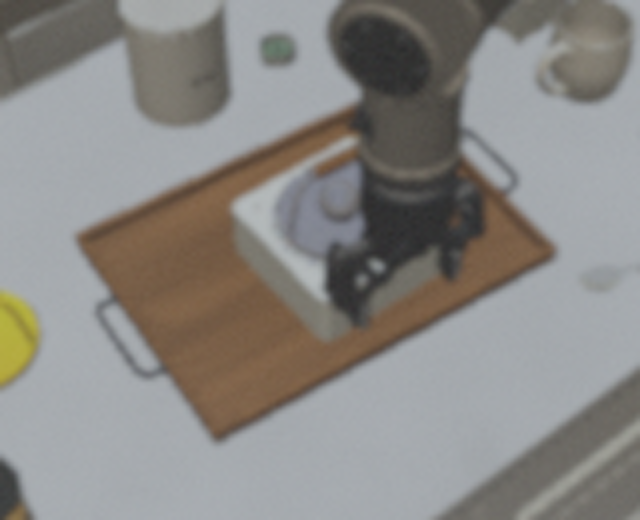

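Crop: the open fingers stand before the caddy's near face at about (345,300) and (450,260), tips just below its top edge, with the ball central at (340,200). I push along +x slowly.

drive_effector(segments={"dx":[0.3,0.6,0.85,1.15,1.5],"dy":[0,0,0,0,0],"dz":[0,0,0,0,0],"drx":[0,0,0,0,0],"dry":[0,0,0,0,0],"drz":[0,0,0,0,0]})

```text
clock: 2.7
tcp_pos: [0.4763, 0.0282, 0.1097]
orientation: [3.138, -0.142, -0.002]
contact_force: [-5.3, -0.4, 1.4]
grip_width: 0.0849
gripper_force: 2.1
```

drive_effector(segments={"dx":[0.35,0.7,1.05,1.4,1.7],"dy":[0,0,0,0,0],"dz":[0,0,0,0,0],"drx":[0,0,0,0,0],"dry":[0,0,0,0,0],"drz":[0,0,0,0,0]})

```text
clock: 3.2
tcp_pos: [0.5103, 0.0245, 0.1095]
orientation: [3.138, -0.144, -0.002]
contact_force: [-5.5, 0.5, 3.3]
grip_width: 0.0847
gripper_force: 2.7
```

```bash
python3 - <<'E'
from h import *
st()
p,d=grab_frame("top");cv2.imwrite("pics/top2.png",p);tr,ca,*_=measure(p);print(tr,ca)
o=r.get_obs();print((o["tcp_pos"][:2]-C)@np.c_[tx,ty])
E
```

```text
t 3.2 tcp [0.5103 0.0245 0.1095] yaw_y -1.6627 z [-0.001 -0.    -1.   ] F [-5.5  0.5  3.3] M [ 0.12  1.03 -0.06] w 0.0847 j [ 0.04  0.51 -0.26  2.07  0.22  0.59 -2.04]Traceback (most recent call last):
  File "<stdin>", line 3, in <module>
  File "h.py", line 37, in measure
    cc=big(wh); ca=rect(plane("top",cc[:,0],zt))
  File "h.py", line 21, in big
    cs,_=cv2.findContours(m,cv2.RETR_EXTERNAL,cv2.CHAIN_APPROX_NONE);return max(cs,key=cv2.contourArea)
                                                                            ~~~^^^^^^^^^^^^^^^^^^^^^^^^
ValueError: max() iterable argument is empty
```

To row units: 0.017 m is 0.85, 0.015 m is 0.75.

drive_effector(segments={"dx":[0.3,0.55,0.75,0.85],"dy":[0,0,0,0],"dz":[0,0,0,0],"drx":[0,0,0,0],"dry":[0,0,0,0],"drz":[0,0,0,0]})

```text
clock: 3.65
tcp_pos: [0.5276, 0.0231, 0.1092]
orientation: [3.138, -0.144, 0.0]
contact_force: [-5.0, -0.1, 2.3]
grip_width: 0.0852
gripper_force: 2.3
```

drive_effector(segments={"dx":[0.05,0.1],"dy":[0,0],"dz":[0,0],"drx":[0,0],"dry":[0,0],"drz":[0,0]})

```text
clock: 3.85
tcp_pos: [0.529, 0.023, 0.1092]
orientation: [3.138, -0.144, -0.001]
contact_force: [-3.8, -0.1, 2.4]
grip_width: 0.0853
gripper_force: 2.3
```

drive_effector(segments={"dx":[0.05,0.1],"dy":[0,0],"dz":[0,0],"drx":[0,0],"dry":[0,0],"drz":[0,0]})

```text
clock: 4.05
tcp_pos: [0.5312, 0.0229, 0.1092]
orientation: [3.138, -0.143, -0.0]
contact_force: [-3.8, 1.2, 0.8]
grip_width: 0.0849
gripper_force: 2.0
```

```bash
python3 -c "
from h import *
st();print((r.get_obs()['tcp_pos'][:2]-C)@np.c_[tx,ty])"
```

```text
t 4.05 tcp [0.5312 0.0229 0.1092] yaw_y -1.662 z [-0. -0. -1.] F [-3.8  1.2  0.8] M [-0.01  0.83 -0.02] w 0.0849 j [ 0.04  0.53 -0.26  2.03  0.22  0.61 -2.03]
[-0.02989787 -0.01636112]
```

To row units: 0.002 m is 0.1, 0.001 m is 0.05.

drive_effector(segments={"dx":[0.05,0.1],"dy":[0,0],"dz":[0,0],"drx":[0,0],"dry":[0,0],"drz":[0,0]})

```text
clock: 4.25
tcp_pos: [0.5333, 0.0227, 0.1092]
orientation: [3.138, -0.143, 0.0]
contact_force: [-3.9, 0.1, 0.7]
grip_width: 0.0853
gripper_force: 1.9
```

drive_effector(segments={"dx":[0.05,0.1],"dy":[0,0],"dz":[0,0],"drx":[0,0],"dry":[0,0],"drz":[0,0]})

```text
clock: 4.45
tcp_pos: [0.535, 0.0226, 0.1092]
orientation: [3.138, -0.143, -0.001]
contact_force: [-7.6, 1.0, 5.0]
grip_width: 0.0849
gripper_force: 3.6
```

drive_effector(segments={"dx":[0.05,0.1],"dy":[0,0],"dz":[0,0],"drx":[0,0],"dry":[0,0],"drz":[0,0]})

```text
clock: 4.65
tcp_pos: [0.5352, 0.0227, 0.1091]
orientation: [3.138, -0.143, -0.007]
contact_force: [-12.3, 2.1, 11.4]
grip_width: 0.0849
gripper_force: 6.6
```

drive_effector(segments={"dx":[-0.25,-1,-1.1,-1.1,-1.1],"dy":[0,0,0,0,0],"dz":[0,0,-2.5,-4.5,-6.5],"drx":[0,0,0,0,0],"dry":[0,0,0,0,0],"drz":[0,0,0,0,0]})

```text
clock: 5.15
tcp_pos: [0.5164, 0.0244, 0.2415]
orientation: [-3.138, 0.143, -0.006]
contact_force: [0.2, -0.4, 0.1]
grip_width: 0.085
gripper_force: 0.0
```

```bash
python3 - <<'E'
from h import *
st(); P=C+.052*tx-.121*ty; print(P); go([*P,.22],TY,0.); go([*P,.108],TY,.2)
p,d=grab_frame("top");cv2.imwrite("pics/top3.png",p)
h,br=masks("top",p);print(rect(plane("top",cv2.findNonZero(cv2.inRange(h,(90,0,150),(125,40,255))[160:230,205:325])[:,0]+[205,160],.068)))
E
```

```text
t 5.15 tcp [0.5164 0.0244 0.2415] yaw_y -1.6621 z [ 0.004  0.001 -1.   ] F [ 0.2 -0.4  0.1] M [-0.07 -0.05  0.02] w 0.085 j [ 0.1   0.31 -0.32  1.98  0.13  0.87 -1.95]
[ 0.60325146 -0.08873705]
delta [0.0967 0.1048 0.0218] rot [ 0.0021 -0.0034 -1.5708]
delta [0.0963 0.1049 0.1338] rot [ 0.1591  0.1536 -1.5647]
(array([516. ,  43.7]), array([381.3, 222. ]), np.float64(-0.034))
```

drive_effector(segments={"dx":[0,1,2,3.5,4.85],"dy":[1.5,3,4.5,5.25,5.25],"dz":[0,0,0,0,0],"drx":[0,0,0,0,0],"dry":[0,0,0,0,0],"drz":[-0.15,-0.3,-0.45,-0.6,-0.75]})

```text
clock: 5.7
tcp_pos: [0.6042, -0.0935, 0.2397]
orientation: [2.969, 1.016, 0.004]
contact_force: [-0.3, 0.7, 1.1]
grip_width: 0.085
gripper_force: 0.0
```

drive_effector(segments={"dx":[0,0,0,0,0],"dy":[0,0,0,0,0],"dz":[0,0,0,0,0],"drx":[0,0,0,0,0],"dry":[0,0,0,0,0],"drz":[-0.14,-0.28,-0.42,-0.56,-0.7]})

```text
clock: 6.2
tcp_pos: [0.6035, -0.0894, 0.2396]
orientation: [2.437, 1.979, 0.004]
contact_force: [0.3, 0.0, 0.4]
grip_width: 0.0849
gripper_force: 0.0
```

```bash
python3 - <<'E'
from h import *
st(); P=C+.052*tx-.121*ty; go([*P,.108],TY,.2)
E
```

```text
t 6.2 tcp [ 0.6035 -0.0894  0.2396] yaw_y -0.2068 z [ 0.003 -0.    -1.   ] F [0.3 0.  0.4] M [ 0.04  0.   -0.03] w 0.0849 j [ 0.46  0.49 -0.55  1.75  0.3   0.98 -0.42]
delta [ 0.0005 -0.0008  0.1316] rot [ 0.0147  0.1994 -0.1148]
```

To row units: 0.131 m is 6.55, 0.11 m is 5.5.

drive_effector(segments={"dx":[0,0,0,0,0],"dy":[0,0,0,0,0],"dz":[0,1.5,3.5,5.5,6.55],"drx":[0,0.015,0.015,0.015,0.015],"dry":[0.1,0.2,0.2,0.2,0.2],"drz":[-0.06,-0.115,-0.115,-0.115,-0.115]})

```text
clock: 6.7
tcp_pos: [0.6018, -0.0901, 0.1051]
orientation: [-2.22, -2.011, -0.219]
contact_force: [0.9, 0.1, 0.5]
grip_width: 0.0854
gripper_force: 0.0
```

```bash
python3 - <<'E'
from h import *
st();p,d=grab_frame("scene")
a=cv2.resize(p[130:260,180:340],None,fx=4,fy=4,interpolation=2);cv2.imwrite("pics/c2.png",a)
E
```

```text
t 6.7 tcp [ 0.6018 -0.0901  0.1051] yaw_y -0.0981 z [ 0.015  0.199 -0.98 ] F [0.9 0.1 0.5] M [-0.16  0.03 -0.02] w 0.0854 j [ 0.56  0.7  -0.59  1.81  0.25  0.73 -0.2 ]
```

View pics/c2.png

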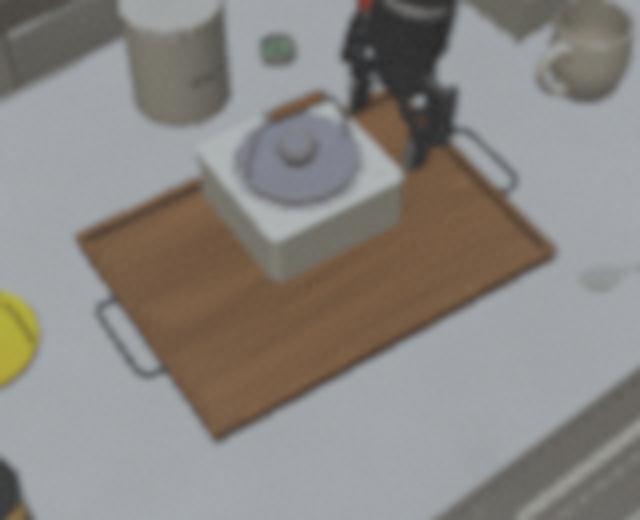

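Crop: the caddy stands against the far rail with its ball central at (297,148). The fingers are to the right of its -y face at about (415,150). I push along +y.

To row units: 0.032 m is 1.6, 0.025 m is 1.25.

drive_effector(segments={"dx":[0.3,0.6,0.9,1.25,1.6],"dy":[0,0,0,0,0],"dz":[0.05,0.1,0.2,0.25,0.325],"drx":[0,0,0,0,0],"dry":[0,0,0,0,0],"drz":[0,0,0,0,0]})

```text
clock: 7.25
tcp_pos: [0.6065, -0.0568, 0.1098]
orientation: [-2.221, -2.015, -0.221]
contact_force: [-0.7, -4.6, 2.7]
grip_width: 0.085
gripper_force: 2.4
```

drive_effector(segments={"dx":[0.35,0.7,1.05,1.4,1.75],"dy":[0,0,0,0,0],"dz":[0.075,0.15,0.225,0.3,0.35],"drx":[0,0,0,0,0],"dry":[0,0,0,0,0],"drz":[0,0,0,0,0]})

```text
clock: 7.75
tcp_pos: [0.6097, -0.021, 0.1094]
orientation: [-2.221, -2.015, -0.221]
contact_force: [-0.3, -3.8, 0.0]
grip_width: 0.0849
gripper_force: 1.7
```

drive_effector(segments={"dx":[0.35,0.7,1.05,1.4,1.65],"dy":[0,0,0,0,0],"dz":[0.075,0.15,0.225,0.3,0.35],"drx":[0,0,0,0,0],"dry":[0,0,0,0,0],"drz":[0,0,0,0,0]})

```text
clock: 8.25
tcp_pos: [0.6127, 0.0133, 0.1087]
orientation: [-2.219, -2.015, -0.221]
contact_force: [-0.5, -5.6, 4.1]
grip_width: 0.0849
gripper_force: 2.7
```

```bash
python3 -c "
from h import *
st();print((r.get_obs()['tcp_pos'][:2]-C)@np.c_[tx,ty])"
```

```text
t 8.25 tcp [0.6127 0.0133 0.1087] yaw_y -0.0961 z [ 0.017  0.198 -0.98 ] F [-0.5 -5.6  4.1] M [-1.08  0.08 -0.05] w 0.0849 j [ 0.38  0.69 -0.58  1.82  0.25  0.69 -0.37]
[ 0.05214363 -0.01850329]
```

drive_effector(segments={"dx":[0.3,0.55,0.8,0.95,1.1],"dy":[0,0,0,0,0],"dz":[0.05,0.1,0.15,0.2,0.225],"drx":[0,0,0,0,0],"dry":[0,0,0,0,0],"drz":[0,0,0,0,0]})

```text
clock: 8.75
tcp_pos: [0.6145, 0.035, 0.1082]
orientation: [-2.219, -2.014, -0.22]
contact_force: [-0.4, -4.6, 4.0]
grip_width: 0.0849
gripper_force: 2.7
```

drive_effector(segments={"dx":[0.05,0.1],"dy":[0,0],"dz":[0,0.025],"drx":[0,0],"dry":[0,0],"drz":[0,0]})

```text
clock: 8.95
tcp_pos: [0.6146, 0.0369, 0.108]
orientation: [-2.219, -2.014, -0.219]
contact_force: [-0.7, -5.5, 3.9]
grip_width: 0.085
gripper_force: 2.7
```

drive_effector(segments={"dx":[0.05,0.1],"dy":[0,0],"dz":[0,0.025],"drx":[0,0],"dry":[0,0],"drz":[0,0]})

```text
clock: 9.15
tcp_pos: [0.6147, 0.0388, 0.1078]
orientation: [-2.219, -2.014, -0.219]
contact_force: [-0.7, -4.7, 4.7]
grip_width: 0.0853
gripper_force: 2.7
```

drive_effector(segments={"dx":[0.05,0.1],"dy":[0,0],"dz":[0,0.025],"drx":[0,0],"dry":[0,0],"drz":[0,0]})

```text
clock: 9.35
tcp_pos: [0.6148, 0.0405, 0.1077]
orientation: [-2.219, -2.014, -0.218]
contact_force: [-1.9, -8.2, 6.2]
grip_width: 0.0848
gripper_force: 4.1
```

To row units: 0.002 m is 0.1, 0.001 m is 0.05.

drive_effector(segments={"dx":[0.05,0.1],"dy":[0,0],"dz":[0,0],"drx":[0,0],"dry":[0,0],"drz":[0,0]})

```text
clock: 9.55
tcp_pos: [0.6149, 0.0408, 0.1078]
orientation: [-2.221, -2.014, -0.216]
contact_force: [-2.2, -11.6, 4.9]
grip_width: 0.0851
gripper_force: 5.7
```

drive_effector(segments={"dx":[0.05,0.05],"dy":[0,0],"dz":[0,0],"drx":[0,0],"dry":[0,0],"drz":[0,0]})

```text
clock: 9.75
tcp_pos: [0.615, 0.0409, 0.1079]
orientation: [-2.222, -2.014, -0.215]
contact_force: [-1.4, -11.8, 3.1]
grip_width: 0.0854
gripper_force: 5.8
```

To row units: -0.13 m is -6.5, -0.03 m is -1.5.

drive_effector(segments={"dx":[-0.5,-1.5,-3.5,-5,-6.5],"dy":[0,0,0,0,0],"dz":[-0.1,-0.3,-1.5,-3,-5],"drx":[0,0,0,0,0],"dry":[0,0,0,-0.1,-0.2],"drz":[0,0,0,0,0]})

```text
clock: 10.25
tcp_pos: [0.5998, -0.1039, 0.1795]
orientation: [-2.324, -2.107, 0.009]
contact_force: [1.7, 0.5, -0.2]
grip_width: 0.0854
gripper_force: 0.0
```

drive_effector(segments={"dx":[-1.5,-3,-4.5],"dy":[0,0,0],"dz":[-1.5,-2,-2],"drx":[0,0,0],"dry":[0,0,0],"drz":[0,0,0]})

```text
clock: 10.55
tcp_pos: [0.594, -0.1916, 0.2228]
orientation: [-2.323, -2.114, -0.003]
contact_force: [1.1, 0.4, -0.0]
grip_width: 0.0855
gripper_force: 0.0
```

```bash
python3 - <<'E'
from h import *
st();p,d=grab_frame("top");cv2.imwrite("pics/top4.png",p);q,d2=grab_frame("scene");cv2.imwrite("pics/scene4.png",q);np.save("top4.npy",d)
a=cv2.resize(p[125:245,195:345],(600,480),interpolation=2);cv2.imwrite("pics/c3.png",a)
E
```

```text
t 10.55 tcp [ 0.594  -0.1916  0.2228] yaw_y -0.094 z [ 0.001  0.002 -1.   ] F [ 1.1  0.4 -0. ] M [ 0.03 -0.    0.04] w 0.0855 j [ 0.59  0.53 -0.51  1.73  0.3   0.96 -0.13]
```

View pics/c3.png

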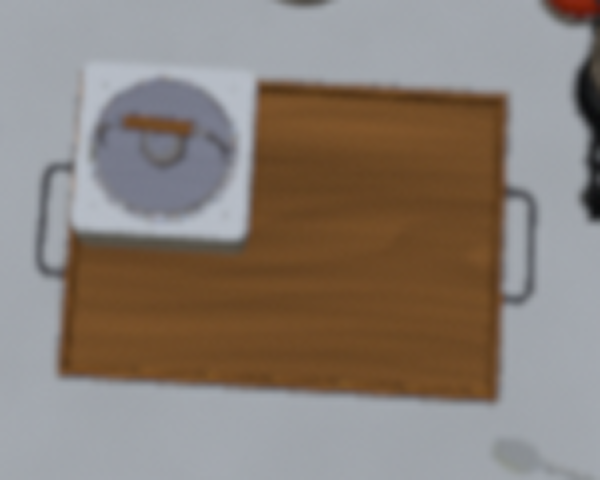

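Crop: the caddy sits in the far left corner, parallel to both rails. The bar centre is at (157,125) in the crop, i.e. (234,156) in top, and the ball is central at (162,147). Next I measure the bar.

```bash
cat >> h.py <<'E'
def barpx(n,p,box):
    x0,y0,x1,y1=box;h=cv2.cvtColor(p,cv2.COLOR_BGR2HSV);m=np.zeros(h.shape[:2],np.uint8)
    m[y0:y1,x0:x1]=cv2.inRange(h,(3,50,50),(22,255,200))[y0:y1,x0:x1]
    k,l,s,ce=cv2.connectedComponentsWithStats(m);i=1+np.argmax(s[1:,4]);m=(l==i).astype(np.uint8)
    return ce[i],s[i],big(m)[:,0]
E
python3 - <<'E'
from h import *
p=cv2.imread("pics/top4.png");q=cv2.imread("pics/scene4.png")
c,s,b=barpx("top",p,(222,148,247,162));print(c,s,rect(plane("top",b,.142)))
P0=np.r_[C+.052*tx+.102*ty,.140];print(P0,proj("top",P0),proj("scene",P0))
u,v=proj("scene",P0)[0].astype(int)
h=cv2.cvtColor(q,cv2.COLOR_BGR2HSV)
c2,s2,b2=barpx("scene",q,(u-14,v-11,u+15,v+12));print(c2,s2)
print(tri(c,c2))
d=np.load("top4.npy");ys,xs=np.mgrid[150:163,224:245];X=pt("top",np.c_[xs.ravel(),ys.ravel()],d[150:163,224:245].ravel());X=X[X[:,2]>.12];print(len(X),X.mean(0),X[:,2].max())
wh=cv2.inRange(cv2.cvtColor(p,cv2.COLOR_BGR2HSV),(90,0,150),(125,40,255))
# caddy near face top edge & right edge from depth
ys,xs=np.mgrid[135:190,205:265];X=pt("top",np.c_[xs.ravel(),ys.ravel()],d[135:190,205:265].ravel());X=X[(X[:,2]>.05)&(X[:,2]<.074)]
print(rect(X[:,:2]),"tray",((np.array(rect(X[:,:2])[0])/1000-C)@np.c_[tx,ty]))
E
```

```text
[234.06779661 155.77966102] [226 154  17   5  59] (array([622.7, 133. ]), array([49.4, 10.9]), np.float64(-0.1631))
[0.62358309 0.13333417 0.14      ] [[233.86335494 155.6637355 ]] [[222.64939239 169.9690618 ]]
[223.91428571 170.11428571] [218 167  13   7  35]
(array([0.62192029, 0.13144637, 0.13993862]), np.float64(0.0035354590567563252))
84 [0.61392344 0.1306809  0.16890321] 1.3346469190262047
(array([623.8, 132.4]), array([140.4, 143.4]), np.float64(-0.1031)) tray [0.05230118 0.1010895 ]
```

```bash
python3 - <<'E'
from h import *
go([.623,.133,.24],-.12);go([.623,.133,.194],-.12)
p=cv2.imread("pics/top4.png");c,s,b=barpx("top",p,(222,148,247,162));P=plane("top",b,.142)[:,:2].astype(np.float32)*1000
h=cv2.cvtColor(p,cv2.COLOR_BGR2HSV);m=cv2.inRange(h,(3,50,50),(22,255,200))[148:162,222:247];Q=plane("top",cv2.findNonZero(m)[:,0]+[222,148],.142)[:,:2].astype(np.float32)*1000
for A in(P,Q): l=cv2.fitLine(A,cv2.DIST_L2,0,.01,.01).ravel();print(np.arctan(-l[0]/l[1]))
E
```

```text
delta [ 0.3312 -0.0028 -0.02  ] rot [-0.0032  0.001   0.018 ]
delta [ 0.3312 -0.0026  0.026 ] rot [-0.0032  0.001   0.018 ]
-0.15874907
-0.15949675
```

drive_effector(segments={"dx":[2.25,4.5,6.75,9,11.25],"dy":[0,0,0,0,-0.1],"dz":[-0.75,-1,-1,-1,-1],"drx":[0,0,0,0,0],"dry":[0,0,0,0,0],"drz":[0,0,0,0.02,0.055]})

```text
clock: 11.15
tcp_pos: [0.612, 0.0356, 0.2402]
orientation: [-2.378, -2.045, 0.002]
contact_force: [0.9, -0.4, -0.2]
grip_width: 0.0852
gripper_force: 0.0
```

drive_effector(segments={"dx":[2,4,5,5.2,5.2],"dy":[0,0,0,0,0],"dz":[0,0,0,0,0],"drx":[0,0,0,0,0],"dry":[0,0,0,0,0],"drz":[0,0,0,0,0]})

```text
clock: 11.65
tcp_pos: [0.6275, 0.1361, 0.24]
orientation: [-2.377, -2.047, 0.004]
contact_force: [-0.1, -0.9, 0.5]
grip_width: 0.0853
gripper_force: 0.0
```

```bash
python3 -c "
from h import *
st();go([.623,.133,.194],-.15)"
```

```text
t 11.65 tcp [0.6275 0.1361 0.24  ] yaw_y -0.1488 z [-0.005  0.002 -1.   ] F [-0.1 -0.9  0.5] M [-0.04  0.01 -0.03] w 0.0853 j [ 0.09  0.55 -0.55  1.67  0.32  1.02 -0.72]
delta [-0.0037 -0.0037  0.0461] rot [-0.0048 -0.0008  0.0012]
```

drive_effector(segments={"dx":[-0.185,-0.185,-0.185,-0.185],"dy":[-0.15,-0.15,-0.15,-0.15],"dz":[1,1.75,2.3,2.3],"drx":[0,0,0,0],"dry":[0,0,0,0],"drz":[0,0,0,0]})

```text
clock: 12.05
tcp_pos: [0.6236, 0.1302, 0.1925]
orientation: [-2.381, -2.043, 0.009]
contact_force: [-0.2, -0.6, -0.3]
grip_width: 0.0848
gripper_force: 0.0
```

```bash
python3 -c "
from h import *
st()"
```

```text
t 12.05 tcp [0.6236 0.1302 0.1925] yaw_y -0.1524 z [-0.007 -0.    -1.   ] F [-0.2 -0.6 -0.3] M [-0.    0.02 -0.01] w 0.0848 j [ 0.08  0.59 -0.53  1.71  0.35  0.94 -0.74]
```

drive_effector(segments={"dx":[0,0,0,0,0],"dy":[0,0,0,0,0],"dz":[0,0,0,0,0],"drx":[0,0,0,0,0],"dry":[0,0,0,0,0],"drz":[0,0,0,0,0]}, finger_gap=0.03, force=30)

```text
clock: 12.55
tcp_pos: [0.6246, 0.1316, 0.1949]
orientation: [-2.381, -2.046, 0.002]
contact_force: [0.6, -0.0, -0.3]
grip_width: 0.0299
gripper_force: 0.0
```

drive_effector(segments={"dx":[0,0,0,0,0],"dy":[0,0,0,0,0],"dz":[0,0,0,0,0],"drx":[0,0,0,0,0],"dry":[0,0,0,0,0],"drz":[0,0,0,0,0]}, finger_gap=0.005, force=50)

```text
clock: 13.05
tcp_pos: [0.6247, 0.1316, 0.1947]
orientation: [-2.381, -2.046, 0.003]
contact_force: [1.1, -0.4, 0.8]
grip_width: 0.011
gripper_force: 50.6
```

```bash
python3 - <<'E'
from h import *
st();p,d=grab_frame("scene");cv2.imwrite("pics/scene5.png",p)
a=cv2.resize(p[120:240,170:320],(600,480),interpolation=2);cv2.imwrite("pics/c4.png",a)
E
```

```text
t 13.05 tcp [0.6247 0.1316 0.1947] yaw_y -0.1513 z [-0.003  0.001 -1.   ] F [ 1.1 -0.4  0.8] M [ 0.03 -0.12  0.01] w 0.011 j [ 0.08  0.59 -0.53  1.71  0.35  0.94 -0.74]
```

View pics/c4.png

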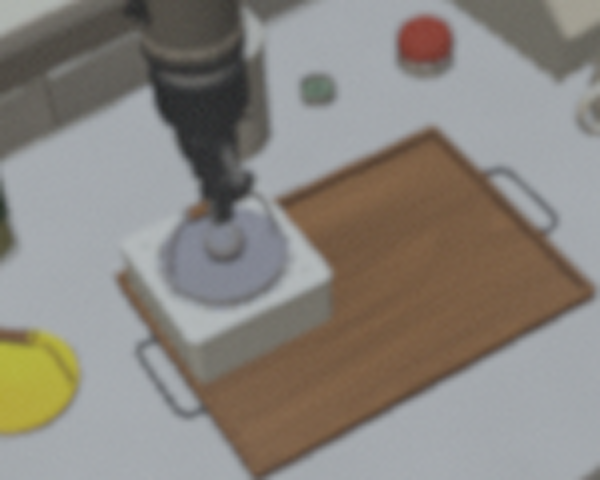

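Crop: the fingers grip the bar at about (215,205), the ball is at (225,240), and the caddy is in its corner. I turn anticlockwise (negative about tool z).

The manual's scale: shifts go in units of 20 mm. Converting my numbers, 0.0005 m is 0.025.

drive_effector(segments={"dx":[0,0,0,0.025,0.025],"dy":[0,0,0,0.025,0.025],"dz":[0,0,0,0,0],"drx":[0,0,0,0,0],"dry":[0,0,0,0,0],"drz":[-0.1,-0.2,-0.3,-0.4,-0.5]})

```text
clock: 13.6
tcp_pos: [0.6251, 0.132, 0.1948]
orientation: [-1.796, -2.574, 0.002]
contact_force: [-0.4, -0.3, 0.6]
grip_width: 0.0107
gripper_force: 50.7
```

```bash
python3 -c "
from h import *
st()"
```

```text
t 13.6 tcp [0.6251 0.132  0.1948] yaw_y 0.3526 z [-0.003  0.001 -1.   ] F [-0.4 -0.3  0.6] M [-0.02  0.04 -0.07] w 0.0107 j [ 0.15  0.62 -0.65  1.7   0.44  0.97 -0.3 ]
```

drive_effector(segments={"dx":[0,0,0,0,0],"dy":[0,0,0,0.025,0.05],"dz":[0,0,0,0,0],"drx":[0,0,0,0,0],"dry":[0,0,0,0,0],"drz":[-0.12,-0.24,-0.36,-0.48,-0.6]})

```text
clock: 14.1
tcp_pos: [0.6259, 0.1322, 0.1948]
orientation: [-0.953, -2.99, 0.001]
contact_force: [-1.2, -0.4, 1.5]
grip_width: 0.0109
gripper_force: 50.7
```

```bash
python3 -c "
from h import *
st()"
```

```text
t 14.1 tcp [0.6259 0.1322 0.1948] yaw_y 0.9534 z [-0.003  0.    -1.   ] F [-1.2 -0.4  1.5] M [-0.09  0.01 -0.08] w 0.0109 j [ 0.24  0.66 -0.78  1.7   0.53  1.01  0.22]
```

drive_effector(segments={"dx":[0,0,0,0,0],"dy":[0,0,0,0,0],"dz":[0,0,0,0,0],"drx":[0,0,0,0,0],"dry":[0,0,0,0,0],"drz":[-0.12,-0.24,-0.36,-0.45,-0.52]})

```text
clock: 14.6
tcp_pos: [0.6261, 0.1321, 0.1948]
orientation: [-0.155, -3.134, -0.001]
contact_force: [-0.9, -0.2, 1.4]
grip_width: 0.0107
gripper_force: 50.8
```

drive_effector(segments={"dx":[0,0],"dy":[0,0],"dz":[0,0],"drx":[0,0],"dry":[0,0],"drz":[0,0]})

```text
clock: 14.8
tcp_pos: [0.6261, 0.1321, 0.1947]
orientation: [-0.163, -3.134, -0.0]
contact_force: [-0.1, -1.3, 2.9]
grip_width: 0.0109
gripper_force: 50.9
```

```bash
python3 - <<'E'
from h import *
st()
p,d=grab_frame("top");cv2.imwrite("pics/top6.png",p)
q,d2=grab_frame("scene");cv2.imwrite("pics/scene6.png",q)
E
```

```text
t 14.8 tcp [0.6261 0.1321 0.1947] yaw_y 1.4669 z [-0.003  0.    -1.   ] F [-0.1 -1.3  2.9] M [-0.24 -0.05  0.09] w 0.0109 j [ 0.31  0.71 -0.89  1.69  0.62  1.05  0.68]
```

drive_effector(segments={"dx":[0,0,0,0,0],"dy":[0,0,0,0,0],"dz":[-0.1,-0.25,-0.45,-0.65,-0.8],"drx":[0,0,0,0,0],"dry":[0,0,0,0,0],"drz":[0,0,0,0,0]})

```text
clock: 15.4
tcp_pos: [0.6261, 0.1324, 0.211]
orientation: [-0.16, -3.134, -0.001]
contact_force: [-0.1, -0.0, -2.0]
grip_width: 0.0107
gripper_force: 50.2
```

```bash
python3 - <<'E'
from h import *
st();p,d=grab_frame("scene");cv2.imwrite("pics/scene7.png",p)
a=cv2.resize(p[120:240,170:320],(600,480),interpolation=2);cv2.imwrite("pics/c5.png",a)
E
```

```text
t 15.4 tcp [0.6261 0.1324 0.211 ] yaw_y 1.4686 z [-0.003  0.001 -1.   ] F [-0.1 -0.  -2. ] M [0.02 0.03 0.02] w 0.0107 j [ 0.31  0.69 -0.91  1.68  0.6   1.08  0.69]
```

View pics/c5.png

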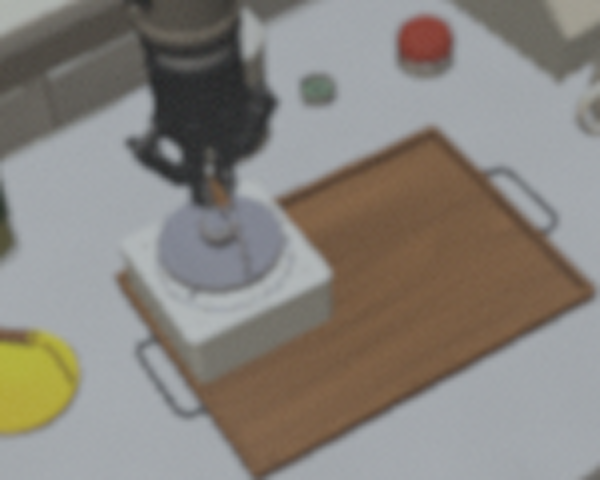

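Crop: the lid is free and raised level above the mouth at (222,240). The ball is still central at (218,228), and the caddy stays in its corner. I lift on.

drive_effector(segments={"dx":[0,0,0,0,0],"dy":[0,0,0,0,0],"dz":[-0.2,-0.6,-1.1,-1.6,-2.1],"drx":[0,0,0,0,0],"dry":[0,0,0,0,0],"drz":[0,0,0,0,0]})

```text
clock: 15.95
tcp_pos: [0.6263, 0.1324, 0.2539]
orientation: [-0.16, -3.135, -0.001]
contact_force: [0.1, -0.8, -2.3]
grip_width: 0.0109
gripper_force: 50.1
```

drive_effector(segments={"dx":[0,0,0,0,0],"dy":[0,0,0,0,0],"dz":[-0.5,-1,-1.5,-1.8,-1.9],"drx":[0,0,0,0,0],"dry":[0,0,0,0,0],"drz":[0,0,0,0,0]})

```text
clock: 16.45
tcp_pos: [0.6265, 0.1324, 0.2916]
orientation: [-0.16, -3.135, -0.001]
contact_force: [-0.5, -0.8, -1.9]
grip_width: 0.0105
gripper_force: 50.2
```

```bash
python3 -c "
from h import *
st();o=r.get_obs();P=C-.087*ty;m=Ro.from_rotvec(o['orientation']);print(P,m.inv().apply(np.r_[P,o['tcp_pos'][2]]-o['tcp_pos']))"
```

```text
t 16.45 tcp [0.6265 0.1324 0.2916] yaw_y 1.4687 z [-0.002  0.001 -1.   ] F [-0.5 -0.8 -1.9] M [-0.03  0.05 -0.03] w 0.0105 j [ 0.35  0.61 -0.96  1.61  0.52  1.2   0.75]
[ 0.55456793 -0.05013765] [ 5.29822721e-02 -1.88961093e-01 -3.02583362e-05]
```

To row units: -0.026 m is -1.3, 0.0073 m is 0.365.

drive_effector(segments={"dx":[0.025,0.08,0.16,0.25,0.365],"dy":[-0.1,-0.3,-0.575,-0.9,-1.3],"dz":[0,0,0,0,0],"drx":[0,0,0,0,0],"dry":[0,0,0,0,0],"drz":[0,0,0,0,0]})

```text
clock: 16.95
tcp_pos: [0.6161, 0.1064, 0.2903]
orientation: [-0.16, -3.134, -0.001]
contact_force: [-0.0, -0.1, -2.3]
grip_width: 0.0107
gripper_force: 50.2
```

drive_effector(segments={"dx":[0.12,0.24,0.36,0.48,0.6],"dy":[-0.435,-0.87,-1.3,-1.735,-2.17],"dz":[0,0,0,0,0],"drx":[0,0,0,0,0],"dry":[0,0,0,0,0],"drz":[0,0,0,0,0]})

```text
clock: 17.45
tcp_pos: [0.5997, 0.0643, 0.2907]
orientation: [-0.16, -3.134, -0.001]
contact_force: [-0.3, -0.2, -3.1]
grip_width: 0.0108
gripper_force: 50.2
```

drive_effector(segments={"dx":[0.12,0.24,0.36,0.48,0.6],"dy":[-0.435,-0.87,-1.3,-1.735,-2.17],"dz":[0,0,0,0,0],"drx":[0,0,0,0,0],"dry":[0,0,0,0,0],"drz":[0,0,0,0,0]})

```text
clock: 17.95
tcp_pos: [0.5834, 0.0225, 0.2907]
orientation: [-0.16, -3.134, -0.001]
contact_force: [0.6, -0.0, -2.3]
grip_width: 0.0107
gripper_force: 50.2
```

drive_effector(segments={"dx":[0.12,0.24,0.36,0.48,0.6],"dy":[-0.435,-0.87,-1.3,-1.735,-2.17],"dz":[0,0,0,0,0],"drx":[0,0,0,0,0],"dry":[0,0,0,0,0],"drz":[0,0,0,0,0]})

```text
clock: 18.45
tcp_pos: [0.567, -0.0194, 0.2907]
orientation: [-0.16, -3.134, -0.001]
contact_force: [-0.8, -0.8, -2.2]
grip_width: 0.0108
gripper_force: 50.2
```

drive_effector(segments={"dx":[0.12,0.23,0.325,0.405,0.46],"dy":[-0.435,-0.82,-1.155,-1.445,-1.64],"dz":[0,0,0,0,0],"drx":[0,0,0,0,0],"dry":[0,0,0,0,0],"drz":[0,0,0,0,0]})

```text
clock: 18.95
tcp_pos: [0.5546, -0.051, 0.2907]
orientation: [-0.161, -3.134, -0.001]
contact_force: [0.3, 0.3, -1.7]
grip_width: 0.0112
gripper_force: 50.2
```

drive_effector(segments={"dx":[0,0,0,0,0],"dy":[0,0,0,0,0],"dz":[0,0,0,0,0],"drx":[0,0,0,0,0],"dry":[0,0,0,0,0],"drz":[0,0,0,0,0]})

```text
clock: 19.45
tcp_pos: [0.5549, -0.0501, 0.2907]
orientation: [-0.159, -3.134, -0.001]
contact_force: [-1.0, 0.9, -2.1]
grip_width: 0.0107
gripper_force: 50.2
```

```bash
python3 - <<'E'
from h import *
st();print((r.get_obs()['tcp_pos'][:2]-C)@np.c_[tx,ty])
p,d=grab_frame("scene");t,dt=grab_frame("top");np.save("top8.npy",dt);cv2.imwrite("pics/top8.png",t)
cv2.imwrite("pics/c6.png",np.hstack([cv2.resize(p[110:260,170:350],(400,333),interpolation=2),cv2.resize(t[115:265,170:350],(400,333),interpolation=2)]))
ys,xs=np.mgrid[135:190,205:265];X=pt("top",np.c_[xs.ravel(),ys.ravel()],dt[135:190,205:265].ravel());X=X[(X[:,2]>.05)&(X[:,2]<.074)]
R=rect(X[:,:2]);print(R,"tray",((np.array(R[0])/1000-C)@np.c_[tx,ty]))
E
```

```text
t 19.45 tcp [ 0.5549 -0.0501  0.2907] yaw_y 1.4692 z [-0.003  0.001 -1.   ] F [-1.   0.9 -2.1] M [ 0.02 -0.03  0.02] w 0.0107 j [ 0.75  0.48 -1.01  1.8   0.45  1.11  1.05]
[ 0.00032244 -0.08696532]
(array([623.5, 132.6]), array([140.3, 141.7]), np.float64(-0.0937)) tray [0.05198419 0.10126131]
```

View pics/c6.png

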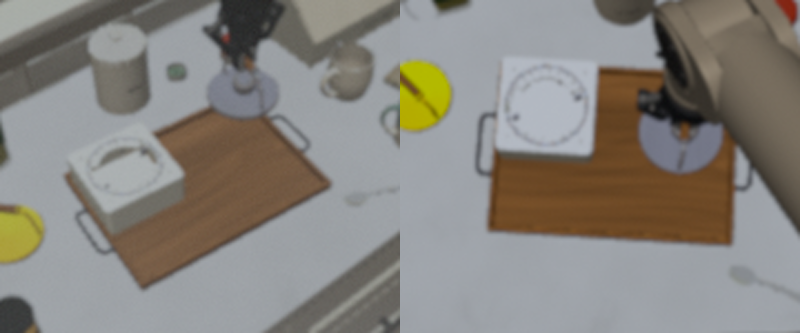

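Crops: the caddy stands open in its corner, measured at tray (52.0, 101.3) against home (52, 102). The lid is level over the right half, with the ball central at (242,82) in the scene crop. I let it settle, then hand in.

drive_effector(segments={"dx":[0,0,0,0,0],"dy":[0,0,0,0,0],"dz":[0,0,0,0,0],"drx":[0,0,0,0,0],"dry":[0,0,0,0,0],"drz":[0,0,0,0,0]})

```text
clock: 20.05
tcp_pos: [0.5548, -0.0505, 0.2907]
orientation: [-0.16, -3.134, -0.001]
contact_force: [-0.3, -0.5, -3.4]
grip_width: 0.0109
gripper_force: 50.2
```

drive_effector(segments={"dx":[0,0,0,0,0],"dy":[0,0,0,0,0],"dz":[0,0,0,0,0],"drx":[0,0,0,0,0],"dry":[0,0,0,0,0],"drz":[0,0,0,0,0]})

```text
clock: 20.55
tcp_pos: [0.5548, -0.0504, 0.2907]
orientation: [-0.16, -3.134, -0.001]
contact_force: [-0.1, -0.6, -2.2]
grip_width: 0.0109
gripper_force: 50.2
```

```bash
python3 -c "
from bench import r
print(r.hand_in())"
```

```text
the job is handed in; nothing more can be done
None
```

I handed the job in at 20.6 s: the caddy stands home and open in the far left corner, and the arm holds the unlocked lid level and still about 9 cm above the caddy's top over the middle of the tray's right half, with the ball in the middle of its dish.

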